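Find the full tin by its weight and hold it up

TASK

Of the three identical closed tins, one is still full and the other two are running low, which can only be felt by lifting them. Stand the two lighter tins upright on the black cutting board, setting them down rather than dropping them, and then finish holding the heaviest tin in the gripper, upright and still, with its underside about 15 cm above the counter and touching nothing else: do not put it down or let it go at the end. Any tin may be stood on the board for a while on the way; let none tip over, and leave the other things on the counter where they are.

Things in the scene. Friction and masses are not known exactly. Their poses are not given: they have to be found in the camera images.
- tin_a_centre (a point): one of three identical closed round steel tins with a slip-on lid, a: 56 mm in diameter (58 mm at the lid, the top 18 mm), 84 mm high, standing on the counter at the start, left of and behind the wire cutter. This point is its centre, half-way up (42 mm above its underside); z is its axis. What is packed inside cannot be seen: two of the tins weigh 0.16 to 0.29 kg in all, one 0.53 to 0.63 kg; which one changes from run to run. The contents can shift a few mm.
- tin_b_centre (a point): one of three identical closed round steel tins with a slip-on lid, b: 56 mm in diameter (58 mm at the lid, the top 18 mm), 84 mm high, standing on the counter at the start, left of and behind the wire cutter. This point is its centre, half-way up (42 mm above its underside); z is its axis. What is packed inside cannot be seen: two of the tins weigh 0.16 to 0.29 kg in all, one 0.53 to 0.63 kg; which one changes from run to run. The contents can shift a few mm.
- tin_c_centre (a point): one of three identical closed round steel tins with a slip-on lid, c: 56 mm in diameter (58 mm at the lid, the top 18 mm), 84 mm high, standing on the counter at the start, left of and behind the wire cutter. This point is its centre, half-way up (42 mm above its underside); z is its axis. What is packed inside cannot be seen: two of the tins weigh 0.16 to 0.29 kg in all, one 0.53 to 0.63 kg; which one changes from run to run. The contents can shift a few mm.
- board: black speckled cutting board, 285 mm (its x) by 350 mm (its y) by 14 mm thick, lying fixed on the counter to the right of the wire cutter, turned a little; origin at the centre of its underside, its top is 14 mm above the counter; flat and empty at the start
- wire_cutter: fixed cheese wire cutter on the counter: wooden base 210 by 320 mm, 27 mm high, with a hinged wire arm along the middle, let down and 95 mm high at most, whose black handle ends about 145 mm beyond the base's centre, away from the robot. It stands between the tins and the board: carry the tins over it. Origin at the middle of its underside
- tape_roll: roll of tape lying flat, 104 mm across, 25 mm high, at the left beside the tins; leave it where it is. Origin at the centre of its underside
- ball_pen: blue pen, 12x145x9 mm, lying among the tins, left of the wire cutter; leave it where it is. Origin at the centre of its underside
- price_stand: little slate price card in a wooden foot, 24x70x64 mm, at the far left behind the tins; leave it where it is. Origin at the centre of its underside
- cheese_wedge: wrapped cheese wedge, 118x78x53 mm, at the back between the wire cutter and the board; leave it where it is. Origin at the centre of its underside
Mind the look-alikes: they are no part of the job. Leave any green look-alike of the part that bears tin_c_centre alone. What is shaped like the part that bears tin_b_centre but blue is not meant.

How it is judged (in metres and radians):
On the way:
1. the two lighter tins stand upright on the board, released ((((angle between tin_b's own z axis and vertical below 0.1 rad and x of tin_b_centre in the frame of board between -0.13 and 0.13 m and y of tin_b_centre in the frame of board between -0.162 and 0.162 m and height (world z) of tin_b_centre between 0.048 and 0.064 m and linear speed of tin_b below 0.03 m/s and contact force between tin_b and board between 0.8 and 4 N and contact force between tin_b and the fingers below 0.1 N) and (angle between tin_c's own z axis and vertical below 0.1 rad and x of tin_c_centre in the frame of board between -0.13 and 0.13 m and y of tin_c_centre in the frame of board between -0.162 and 0.162 m and height (world z) of tin_c_centre between 0.048 and 0.064 m and linear speed of tin_c below 0.03 m/s and contact force between tin_c and board between 0.8 and 4 N and contact force between tin_c and the fingers below 0.1 N)) or ((angle between tin_a's own z axis and vertical below 0.1 rad and x of tin_a_centre in the frame of board between -0.13 and 0.13 m and y of tin_a_centre in the frame of board between -0.162 and 0.162 m and height (world z) of tin_a_centre between 0.048 and 0.064 m and linear speed of tin_a below 0.03 m/s and contact force between tin_a and board between 0.8 and 4 N and contact force between tin_a and the fingers below 0.1 N) and (angle between tin_c's own z axis and vertical below 0.1 rad and x of tin_c_centre in the frame of board between -0.13 and 0.13 m and y of tin_c_centre in the frame of board between -0.162 and 0.162 m and height (world z) of tin_c_centre between 0.048 and 0.064 m and linear speed of tin_c below 0.03 m/s and contact force between tin_c and board between 0.8 and 4 N and contact force between tin_c and the fingers below 0.1 N)) or ((angle between tin_a's own z axis and vertical below 0.1 rad and x of tin_a_centre in the frame of board between -0.13 and 0.13 m and y of tin_a_centre in the frame of board between -0.162 and 0.162 m and height (world z) of tin_a_centre between 0.048 and 0.064 m and linear speed of tin_a below 0.03 m/s and contact force between tin_a and board between 0.8 and 4 N and contact force between tin_a and the fingers below 0.1 N) and (angle between tin_b's own z axis and vertical below 0.1 rad and x of tin_b_centre in the frame of board between -0.13 and 0.13 m and y of tin_b_centre in the frame of board between -0.162 and 0.162 m and height (world z) of tin_b_centre between 0.048 and 0.064 m and linear speed of tin_b below 0.03 m/s and contact force between tin_b and board between 0.8 and 4 N and contact force between tin_b and the fingers below 0.1 N)))), for 0.2 s.
At the end, for the whole second after the job is handed in: The two lighter tins stand on the board, released, still, upright to 0.1 rad, axes 12 mm or more inside its edges, each pressing on it with under 4 N. The heaviest is held by the fingers, still, within 0.35 rad of upright, its centre over 135 mm above the counter, touching no board or tin (((height (world z) of tin_a_centre above 0.135 m and angle between tin_a's own z axis and vertical below 0.35 rad and linear speed of tin_a below 0.05 m/s and contact force between tin_a and the fingers above 2 N and contact force between tin_a and board below 0.1 N and contact force between tin_a and tin_b below 0.1 N and contact force between tin_a and tin_c below 0.1 N and (angle between tin_b's own z axis and vertical below 0.1 rad and x of tin_b_centre in the frame of board between -0.13 and 0.13 m and y of tin_b_centre in the frame of board between -0.162 and 0.162 m and height (world z) of tin_b_centre between 0.048 and 0.064 m and linear speed of tin_b below 0.03 m/s and contact force between tin_b and board between 0.8 and 4 N and contact force between tin_b and the fingers below 0.1 N) and (angle between tin_c's own z axis and vertical below 0.1 rad and x of tin_c_centre in the frame of board between -0.13 and 0.13 m and y of tin_c_centre in the frame of board between -0.162 and 0.162 m and height (world z) of tin_c_centre between 0.048 and 0.064 m and linear speed of tin_c below 0.03 m/s and contact force between tin_c and board between 0.8 and 4 N and contact force between tin_c and the fingers below 0.1 N)) or (height (world z) of tin_b_centre above 0.135 m and angle between tin_b's own z axis and vertical below 0.35 rad and linear speed of tin_b below 0.05 m/s and contact force between tin_b and the fingers above 2 N and contact force between tin_b and board below 0.1 N and contact force between tin_b and tin_a below 0.1 N and contact force between tin_b and tin_c below 0.1 N and (angle between tin_a's own z axis and vertical below 0.1 rad and x of tin_a_centre in the frame of board between -0.13 and 0.13 m and y of tin_a_centre in the frame of board between -0.162 and 0.162 m and height (world z) of tin_a_centre between 0.048 and 0.064 m and linear speed of tin_a below 0.03 m/s and contact force between tin_a and board between 0.8 and 4 N and contact force between tin_a and the fingers below 0.1 N) and (angle between tin_c's own z axis and vertical below 0.1 rad and x of tin_c_centre in the frame of board between -0.13 and 0.13 m and y of tin_c_centre in the frame of board between -0.162 and 0.162 m and height (world z) of tin_c_centre between 0.048 and 0.064 m and linear speed of tin_c below 0.03 m/s and contact force between tin_c and board between 0.8 and 4 N and contact force between tin_c and the fingers below 0.1 N)) or (height (world z) of tin_c_centre above 0.135 m and angle between tin_c's own z axis and vertical below 0.35 rad and linear speed of tin_c below 0.05 m/s and contact force between tin_c and the fingers above 2 N and contact force between tin_c and board below 0.1 N and contact force between tin_c and tin_a below 0.1 N and contact force between tin_c and tin_b below 0.1 N and (angle between tin_a's own z axis and vertical below 0.1 rad and x of tin_a_centre in the frame of board between -0.13 and 0.13 m and y of tin_a_centre in the frame of board between -0.162 and 0.162 m and height (world z) of tin_a_centre between 0.048 and 0.064 m and linear speed of tin_a below 0.03 m/s and contact force between tin_a and board between 0.8 and 4 N and contact force between tin_a and the fingers below 0.1 N) and (angle between tin_b's own z axis and vertical below 0.1 rad and x of tin_b_centre in the frame of board between -0.13 and 0.13 m and y of tin_b_centre in the frame of board between -0.162 and 0.162 m and height (world z) of tin_b_centre between 0.048 and 0.064 m and linear speed of tin_b below 0.03 m/s and contact force between tin_b and board between 0.8 and 4 N and contact force between tin_b and the fingers below 0.1 N)))); the arm keeps its last pose, push and grip.
It fails at once if a tin tips over (angle between any of tin_a, tin_b, tin_c's own z axis and vertical above 0.8 rad).
It fails at once if a tin is let go more than 25 mm above the board ((height (world z) of tin_a_centre above 0.082 m and contact force between tin_a and the fingers below 0.01 N) or (height (world z) of tin_b_centre above 0.082 m and contact force between tin_b and the fingers below 0.01 N) or (height (world z) of tin_c_centre above 0.082 m and contact force between tin_c and the fingers below 0.01 N)).
It fails at once if one of the other things on the counter is moved by more than 30 mm (distance of any of tape_roll, ball_pen, price_stand, cheese_wedge from where it was at the start of the episode above 0.03 m).
It also fails if it takes over 72 s, if anything falls off the work surface, if the arm or the gripper's body presses on something with over 40 N, if the wrist force passes 120 N, or if a joint passes its speed limit or range.

ROBOT

A 6-joint arm with a two-finger parallel gripper is mounted at the origin on a cart in front of the work surface, level with it; the furniture and walls round the work are solid. World frame = base frame: x ahead of the robot, y to its left, z up, the work surface at z = 0. Lengths are in m, angles in degrees, forces in N, time in s.
With the tool pointing down it reaches from about 0.4 to 0.825 m from the base axis. Payload 7 kg.
Tool frame: the origin (TCP) lies midway between the tips of the shut fingers; the grasp point (between the pads) lies 19 mm behind it; z points along the fingers, y is the direction in which the jaws open and shut (so a half turn about z gives the same grasp; the last joint's range is limited). The gripper opens to 88 mm and grips with 3 to 60 N. Pads are 19 mm wide; open, the fingers measure 130 mm over their backs; the gripper's body (78 mm by 193 mm) begins 47 mm behind the grasp point.
Start: joints at [82.798, 20.546, 0.682, 0, -70.136, -16.507], TCP at [0.271, 0.618, 0.227] pointing down, gripper open.
Joint ranges: [-176.03, 176.03], [-82.01, 121.73], [-58.28, 71.71], [-173.87, 95.51], [-174.79, -0.11], [-173.66, 173.66]. Speed limits (degrees/s): [136.94, 136.94, 172.46, 180, 180, 180].

INTERFACE

Orientations are given as [roll, pitch, yaw] about the fixed x, y, z axes, in that order (R = Rz(yaw) Ry(pitch) Rx(roll)).
In Python, from plant import sensors, viewer, r gives the robot as it stands. The module is installed in compiled form; this text tells all that it offers.
- The arm moves only by the shell command python3 -m handwheel 'ROWS' [OPENING] [FORCE]. ROWS is JSON, one flat list of numbers, 6 for each row, row after row: the shift along the world's x, y, z in cm, then the turn, a rotation vector about the world's x, y, z in rad. In form: [tx, ty, tz, wx, wy, wz, tx, ty, tz, wx, wy, wz, ...]. A call has 1 to 8 rows; each row is the pose to reach, as a shift and turn from the pose measured when the call began; what a row does not reach only later rows make up. A row lasts 1/10 s, in which the tool goes at most 50 mm and 8.59 degrees, less where a joint would pass 70% of its speed; a pose out of reach is approached as far as the arm can. A call with a gripper value outside its range is refused whole. OPENING is the closure in counts, from 0 (fully open) to 255 (shut), set as the call begins (- or left out, the last holds). The fingers move at their own pace and stop on an object; FORCE is the grip in N (left out, the last holds). Time passes only in rows, so rows that repeat a pose let the fingers close. It gives the time, the measured TCP pose, the force and the opening at its end, in the units of the state.
- sensors.get_state(): the state, without advancing time (a new reading comes with each control period).
- viewer.capture(name): name is "scene" or "side" or "wrist"; returns a dict with "img" (480x640x3 uint8, red, green, blue), "camera_matrix" (3x3 intrinsics, pixels), "k1" (the pictures are not rectified: a ray, as slopes to the right and down, at radius r is drawn at 1 + k1 r^2 times it, then the intrinsics apply), "camera_from_world" (4x4, takes a point from world to camera coordinates); the wrist camera has in their place "mount" (4x4, takes a point from camera to tool coordinates, whose origin is the TCP and whose axes are the flange's). Camera axes: x right, y down, z forward; pixel columns grow to the right and rows downward; lengths in m; the calibration is good to about 2 mm. A picture is of the moment at which its call begins: read the wrist's pose just before it. There is no depth.
- r.close_job(): hands the job in, once; it reports no verdict.
The state is a dict: "time_s": time; "joints": joint angles; "qd": joint speeds; "joint_torque": joint torques, N m; "tcp_pos": TCP position; "eef_rot": TCP orientation; "contact_force": force on the tool from outside, world axes, zero at the start; "moment": the same for the moment, N m; "gripper_width": finger opening in m.
Only numpy, scipy, OpenCV 4.12 (cv2) and the standard library are available. Lean on these libraries where they do the work, as an engineer would, in place of code of your own. Each camera call takes 0.05 s, during which the arm holds its last target.

## Working session

There is one attempt and no reset: what is moved stays moved. The work goes in short steps, Python scripts to look and compute and a shell command to move; the robot and the scene stay as the last step left them, time stands still between calls to the robot, and variables do not carry over. Pictures are saved under pics/ and viewed, and the job is handed in when it is done.

```bash
mkdir -p pics; cat > h.py <<'E'
import numpy as np, cv2, json
from plant import sensors, viewer, r
def save(name,fn):
    c=viewer.capture(name); cv2.imwrite('pics/'+fn,c['img'][:,:,::-1])
    d={k:np.array(v).tolist() for k,v in c.items() if k!='img'}
    json.dump(d,open('pics/'+fn+'.json','w')); return c
E
python3 - <<'E'
from h import *
s=sensors.get_state(); print(s)
for n in ['scene','side','wrist']:
    c=save(n,n+'0.png'); print(n,{k:np.round(v,4).tolist() for k,v in c.items() if k!='img'})
E
```

```text
{'time_s': 0.0, 'joints': array([ 8.27995794e+01,  2.05910048e+01,  6.32586727e-01, -2.12415802e-02,
       -7.01355946e+01, -1.65070240e+01]), 'qd': array([-0.02891606, -0.05880649, -0.08311356, -0.01003879,  0.05908233,
        0.10093679]), 'joint_torque': array([-1.33876292e-03, -5.82723141e+01,  2.93048537e+01,  6.99690789e+00,
        6.72890237e-03, -1.82873127e-04]), 'tcp_pos': array([0.27121327, 0.61756768, 0.225615  ]), 'eef_rot': array([ 1.79904188e+02, -7.56950349e-03, -2.37146724e+01]), 'contact_force': array([ 1.07764336, -0.00220371, -0.65296715]), 'moment': array([0.05667527, 0.01339078, 0.01845771]), 'gripper_width': 0.08748304360036721}
scene {'camera_matrix': [[482.0311, 0.0, 317.8812], [0.0, 482.0311, 233.02], [0.0, 0.0, 1.0]], 'k1': 0.0272, 'camera_from_world': [[0.7194, -0.6942, 0.0239, -0.345], [-0.3931, -0.4352, -0.81, 0.2414], [0.5726, 0.5733, -0.586, 0.9379], [0.0, 0.0, 0.0, 1.0]]}
side {'camera_matrix': [[488.7442, 0.0, 315.9034], [0.0, 488.7442, 237.4986], [0.0, 0.0, 1.0]], 'k1': -0.1035, 'camera_from_world': [[0.9973, -0.0698, -0.0207, -0.4961], [-0.0596, -0.6186, -0.7835, 0.109], [0.0419, 0.7826, -0.6211, 1.4847], [0.0, 0.0, 0.0, 1.0]]}
wrist {'camera_matrix': [[432.08, 0.0, 314.1319], [0.0, 432.08, 233.1542], [0.0, 0.0, 1.0]], 'k1': -0.0552, 'mount': [[-0.0019, -0.9568, -0.2907, 0.0792], [1.0, -0.0015, -0.0019, 0.0005], [0.0014, -0.2907, 0.9568, -0.1576], [0.0, 0.0, 0.0, 1.0]]}
```

View pics/scene0.png

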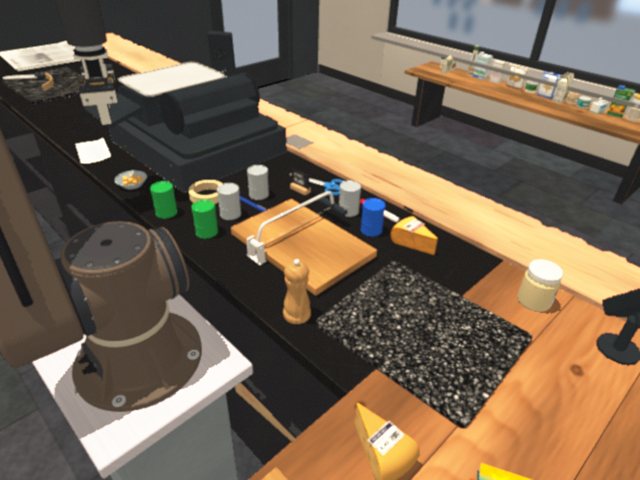

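View pics/side0.png

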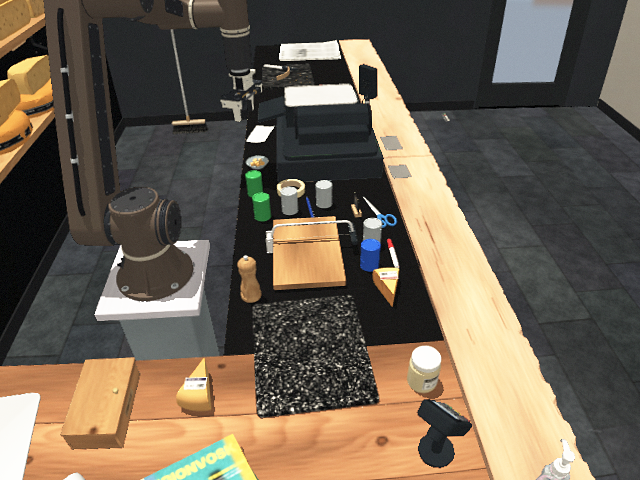

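View pics/wrist0.png

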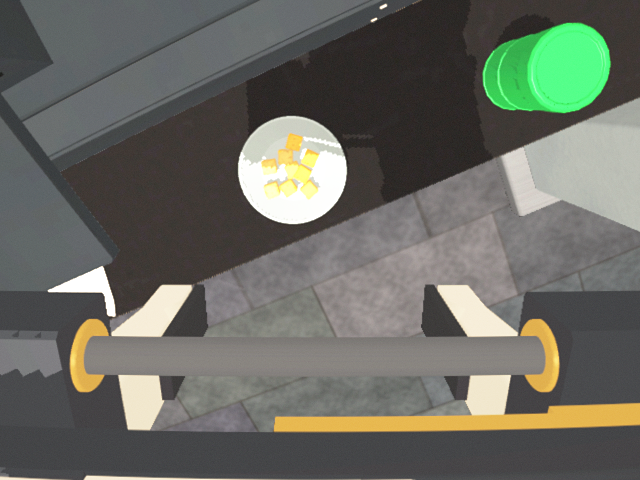

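Three grey tins in scene near (229,200), (258,182), (350,198); two green and one blue look-alike; the board is at the lower right. I'll enlarge to pick precise pixels.

```bash
python3 - <<'E'
import cv2
a=cv2.imread('pics/scene0.png')[160:260,140:440]; cv2.imwrite('pics/sc0z.png',cv2.resize(a,(800,267),interpolation=cv2.INTER_CUBIC))
a=cv2.imread('pics/side0.png')[165:315,230:430]; cv2.imwrite('pics/si0z.png',cv2.resize(a,(800,600),interpolation=cv2.INTER_CUBIC))
E
```

```text
(no output)
```

View pics/sc0z.png

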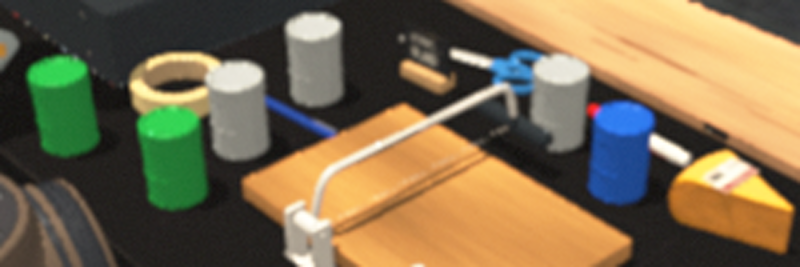

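View pics/si0z.png

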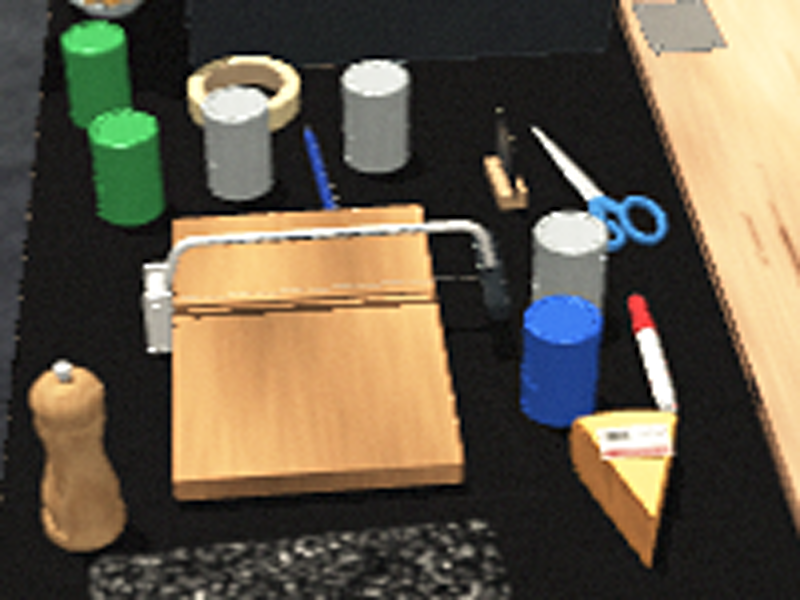

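```bash
cat >> h.py <<'E'
def und(c,p):
    return cv2.undistortPoints(np.array(p,float).reshape(-1,1,2),np.array(c['camera_matrix']),np.array([c['k1'],0,0,0,0],float)).reshape(-1,2)
def ray(c,p,T=None):
    q=und(c,p); d=np.c_[q,np.ones(len(q))]
    if T is None: T=np.linalg.inv(np.array(c['camera_from_world']))
    return T[:3,3],d@T[:3,:3].T
def atz(c,p,z,T=None):
    o,d=ray(c,p,T); return o+d*((z-o[2])/d[:,2])[:,None]
def tri(c1,p1,c2,p2):
    o1,d1=ray(c1,p1);o2,d2=ray(c2,p2);out=[]
    for a,b in zip(d1,d2):
        M=np.c_[a,-b];t=np.linalg.lstsq(M,o2-o1,rcond=None)[0]
        A=o1+a*t[0];B=o2+b*t[1];out.append(np.r_[(A+B)/2,np.linalg.norm(A-B)])
    return np.array(out)
def wT(c,s):
    from scipy.spatial.transform import Rotation as R
    T=np.eye(4);T[:3,:3]=R.from_euler('xyz',s['eef_rot'],degrees=True).as_matrix();T[:3,3]=s['tcp_pos']
    return T@np.array(c['mount'])
def load(fn): return json.load(open('pics/'+fn+'.json'))
E
python3 - <<'E'
from h import *
np.set_printoptions(precision=4,suppress=True)
a=load('scene0.png');b=load('side0.png')
z=lambda L,x0,y0,f:[(x0+x/f,y0+y/f) for x,y in L]
pa=z([(237,77),(313,27),(561,69),(622,122),(171,123),(60,71)],140,160,800/300)
pb=z([(235,105),(376,78),(569,232),(562,318),(125,127),(95,38)],230,165,4)
print(atz(a,pa,.084));print(atz(b,pb,.084));print(tri(a,pa,b,pb))
A=[(400,262),(531,339),(465,428),(317,318)];B=[(352,297),(376,403),(261,414),(252,305)]
print('board',atz(a,A,.014));print(atz(b,B,.014))
# wire arm top, handle
print(tri(a,z([(505,88),(325,178)],140,160,8/3),b,z([(480,226),(180,240)],230,165,4)))
print('cutter base',atz(b,z([(173,218),(423,207),(463,465),(173,486)],230,165,4),.027))
print('pen',atz(b,z([(308,128),(332,208)],230,165,4),.009),'tape',atz(b,z([(245,88)],230,165,4),.025),'price',atz(b,z([(505,185),(497,108)],230,165,4),.03))
E
```

```text
[[ 0.4229  0.2887  0.084 ]
 [ 0.5449  0.3208  0.084 ]
 [ 0.6798  0.0819  0.084 ]
 [ 0.6497 -0.0267  0.084 ]
 [ 0.3265  0.2601  0.084 ]
 [ 0.2979  0.4152  0.084 ]]
[[ 0.4258  0.2852  0.084 ]
 [ 0.5496  0.3158  0.084 ]
 [ 0.6807  0.0774  0.084 ]
 [ 0.6587 -0.0269  0.084 ]
 [ 0.332   0.2608  0.084 ]
 [ 0.3019  0.4101  0.084 ]]
[[ 0.4258  0.2928  0.0802  0.0017]
 [ 0.5505  0.3278  0.0778  0.0024]
 [ 0.6818  0.083   0.0813  0.0025]
 [ 0.6604 -0.0183  0.0761  0.0012]
 [ 0.3313  0.2688  0.0782  0.0009]
 [ 0.301   0.4216  0.0786  0.0025]]
board [[ 0.5933 -0.1691  0.014 ]
 [ 0.5948 -0.5018  0.014 ]
 [ 0.3234 -0.5184  0.014 ]
 [ 0.3154 -0.167   0.014 ]]
[[ 0.5875 -0.1681  0.014 ]
 [ 0.5996 -0.5106  0.014 ]
 [ 0.3374 -0.5173  0.014 ]
 [ 0.3075 -0.1742  0.014 ]]
[[0.6134 0.0968 0.0808 0.0007]
 [0.3779 0.0919 0.0856 0.0031]]
cutter base [[ 0.3684  0.2045  0.027 ]
 [ 0.5791  0.1995  0.027 ]
 [ 0.5757 -0.1164  0.027 ]
 [ 0.3678 -0.1191  0.027 ]]
pen [[0.49   0.3561 0.009 ]
 [0.5037 0.2303 0.009 ]] tape [[0.4349 0.4045 0.025 ]] price [[0.6515 0.2203 0.03  ]
 [0.6605 0.3399 0.03  ]]
```

```bash
python3 - <<'E'
from h import *
np.set_printoptions(precision=4,suppress=True)
b=load('side0.png');a=load('scene0.png')
z=lambda L,x0,y0,f:[(x0+x/f,y0+y/f) for x,y in L]
print('register edge',atz(b,z([(190,58),(400,65),(610,45)],230,165,4),0.0))
print('scissor',atz(b,z([(640,220),(535,130)],230,165,4),0.0))
print('mill/near',atz(b,z([(85,545)],230,165,4),0.0), 'cheese',atz(b,z([(575,445),(650,565),(675,420)],230,165,4),0.03))
E
python3 -m handwheel '[2,-4.2,0,0,0,0.13, 4,-8.4,0,0,0,0.27, 6,-12.6,0,0,0,0.4, 8,-17,0,0,0,0.53, 10,-21,0,0,0,0.67, 12,-25.5,0,0,0,0.8, 14,-30,0,0,0,0.93, 15.3,-33,0,0,0,0.937]' 0 10
python3 - <<'E'
from h import *
s=sensors.get_state(); print(s['tcp_pos'],s['eef_rot'],s['contact_force'])
save('wrist','w1.png'); json.dump({'tcp_pos':list(s['tcp_pos']),'eef_rot':list(s['eef_rot'])},open('pics/w1s.json','w'))
E
```

```text
register edge [[0.3831 0.5037 0.    ]
 [0.5847 0.4697 0.    ]
 [0.7917 0.486  0.    ]]
scissor [[0.7663 0.1996 0.    ]
 [0.6971 0.3457 0.    ]]
mill/near [[ 0.3031 -0.1457  0.    ]] cheese [[ 0.6583 -0.1063  0.03  ]
 [ 0.6898 -0.2288  0.03  ]
 [ 0.7357 -0.0867  0.03  ]]
time_s: 0.95
tcp_pos: [0.4247, 0.2849, 0.2259]
eef_rot: [179.9, 0.0, 30.2]
contact_force: [-0.9, 0.6, -0.6]
gripper_width: 0.0878
[0.42468254 0.28489831 0.22589618] [1.79927456e+02 1.78335341e-03 3.01881161e+01] [-0.8934456   0.64288114 -0.62104426]
```

View pics/w1.png

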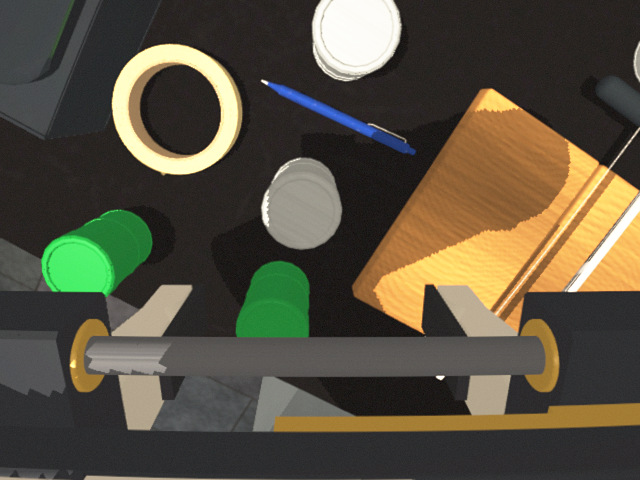

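Wrist view: tin1's lid is centred near (302,211), tin2's near (357,33), tape roll at (177,108), pen from (265,82) to (412,152).

```bash
python3 - <<'E'
from h import *
np.set_printoptions(precision=4,suppress=True)
c=load('w1.png');s=json.load(open('pics/w1s.json'));T=wT(c,s)
print(atz(c,[(302,211),(357,33),(302,249),(264,211),(341,211),(65,272)],.084,T))
print('pen',atz(c,[(265,82),(412,152)],.006,T),'tape',atz(c,[(177,108)],.025,T), 'cutter',atz(c,[(489,90),(355,291)],.027,T))
E
```

```text
[[0.4245 0.2943 0.084 ]
 [0.5445 0.3221 0.084 ]
 [0.3996 0.2802 0.084 ]
 [0.4109 0.3178 0.084 ]
 [0.4384 0.2703 0.084 ]
 [0.293  0.4269 0.084 ]]
pen [[0.4872 0.3678 0.006 ]
 [0.5003 0.2301 0.006 ]] tape [[0.4348 0.4178 0.025 ]] cutter [[0.5721 0.2092 0.027 ]
 [0.371  0.2109 0.027 ]]
```

```bash
python3 -m handwheel '[0,0.6,-4,0,0,0, 0,0.6,-8,0,0,0, 0,0.6,-12,0,0,0, 0,0.6,-15,0,0,0, 0,0.6,-17.5,0,0,0, 0,0.6,-19,0,0,0, 0,0.6,-19.8,0,0,0, 0,0.6,-19.8,0,0,0]' 0 15
python3 - <<'E'
from h import *
s=sensors.get_state(); print(s['tcp_pos'],s['eef_rot'],s['contact_force'])
save('wrist','w2.png');save('side','s2.png')
E
```

```text
time_s: 1.8
tcp_pos: [0.4248, 0.2877, 0.027]
eef_rot: [179.8, 0.2, 30.0]
contact_force: [0.3, 0.1, 0.3]
gripper_width: 0.0873
[0.42483527 0.28771451 0.02701795] [1.79840441e+02 1.56328809e-01 2.99565402e+01] [0.29632604 0.0558803  0.32066594]
```

View pics/w2.png

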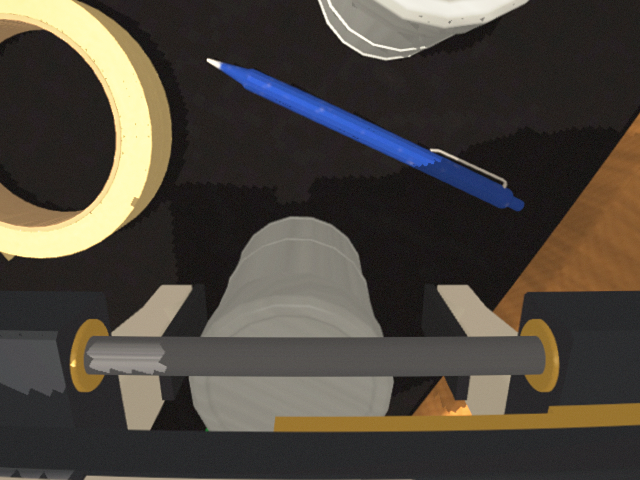

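View pics/s2.png

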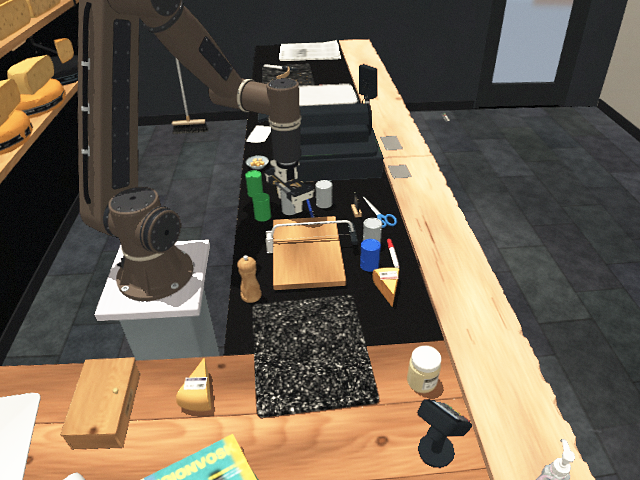

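Inside the jaws, the lid spans columns 190–393 (centre 291) against a jaw centre of 314, so the tin lies about 6 mm towards the left finger. I'll centre on it and then close.

```bash
python3 -m handwheel '[-0.3,0.6,0,0,0,0, -0.3,0.6,0,0,0,0, -0.3,0.6,0,0,0,0]' 0 15
python3 -m handwheel '[0,0,0,0,0,0, 0,0,0,0,0,0, 0,0,0,0,0,0, 0,0,0,0,0,0, 0,0,0,0,0,0, 0,0,0,0,0,0]' 255 30
```

```text
time_s: 2.2
tcp_pos: [0.4227, 0.2952, 0.0292]
eef_rot: [179.9, -0.1, 30.0]
contact_force: [-0.8, 0.3, -0.4]
gripper_width: 0.0877
time_s: 2.8
tcp_pos: [0.4228, 0.2949, 0.0292]
eef_rot: [179.9, -0.0, 30.0]
contact_force: [0.1, -1.7, 1.7]
gripper_width: 0.0564
```

```bash
python3 -m handwheel '[0,0,1,0,0,0, 0,0,2.5,0,0,0, 0,0,4.5,0,0,0, 0,0,6,0,0,0, 0,0,7,0,0,0, 0,0,7,0,0,0, 0,0,7,0,0,0, 0,0,7,0,0,0]'
for i in 1 2 3; do python3 -m handwheel '[0,0,0,0,0,0]' | grep contact; done
python3 - <<'E'
from h import *
save('wrist','w3.png'); s=sensors.get_state(); print(s)
E
```

```text
time_s: 3.6
tcp_pos: [0.4221, 0.2943, 0.0982]
eef_rot: [179.9, 0.1, 30.0]
contact_force: [-0.3, 0.8, -6.4]
gripper_width: 0.0563
contact_force: [-0.0, 0.4, -6.0]
contact_force: [-0.1, 0.5, -4.9]
contact_force: [0.3, 0.0, -5.6]
{'time_s': 3.95, 'joints': array([ 56.82911147,  12.90093234, -29.25324974,   0.07827153,
       -48.17285771,  63.08553724]), 'qd': array([-0.06678323, -0.15614021,  0.1583303 ,  0.14463559, -0.03842728,
       -0.0684952 ]), 'joint_torque': array([ 3.57784261e-02, -4.47800124e+01,  2.54833245e+01,  6.40192911e+00,
        9.48488270e-02, -4.85610656e-06]), 'tcp_pos': array([0.42131585, 0.2932982 , 0.09623882]), 'eef_rot': array([179.80020779,   0.26537285,  29.96655064]), 'contact_force': array([-0.84972161, -0.03242206, -6.62359841]), 'moment': array([-0.02337189, -0.05568333,  0.02785744]), 'gripper_width': 0.056484812139479874}
```

View pics/w3.png

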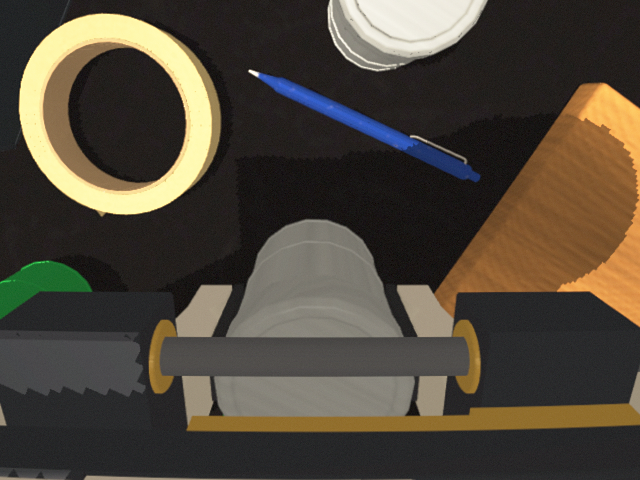

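The lifted tin reads about 5.8 N, which makes it the heavy one. It sits squarely in the grip (lid at columns 225–410). I'll stand it back in place and fetch the other two first.

```bash
python3 -m handwheel '[0,0,-2,0,0,0, 0,0,-4,0,0,0, 0,0,-5.5,0,0,0, 0,0,-6.2,0,0,0, 0,0,-6.4,0,0,0, 0,0,-6.4,0,0,0]'
python3 -m handwheel '[0,0,0,0,0,0, 0,0,0,0,0,0]'
```

```text
time_s: 4.55
tcp_pos: [0.4216, 0.2935, 0.0325]
eef_rot: [179.8, 0.2, 30.0]
contact_force: [-0.1, -0.6, -5.5]
gripper_width: 0.0565
time_s: 4.75
tcp_pos: [0.422, 0.2941, 0.0332]
eef_rot: [179.8, 0.2, 30.0]
contact_force: [0.9, 1.4, -5.6]
gripper_width: 0.0564
```

```bash
python3 -m handwheel '[0,0,-0.2,0,0,0, 0,0,-0.2,0,0,0]'
python3 -m handwheel '[0,0,-0.15,0,0,0, 0,0,-0.15,0,0,0]'
```

```text
time_s: 4.95
tcp_pos: [0.4221, 0.2942, 0.0314]
eef_rot: [179.8, 0.1, 30.0]
contact_force: [0.5, -1.2, -6.4]
gripper_width: 0.056
time_s: 5.15
tcp_pos: [0.422, 0.2941, 0.0298]
eef_rot: [179.8, 0.1, 30.0]
contact_force: [-0.0, 0.7, -6.6]
gripper_width: 0.056
```

```bash
python3 -m handwheel '[0,0,-0.1,0,0,0, 0,0,-0.1,0,0,0]'
python3 -m handwheel '[0,0,-0.1,0,0,0, 0,0,-0.1,0,0,0]'
```

```text
time_s: 5.35
tcp_pos: [0.4221, 0.2942, 0.0292]
eef_rot: [179.8, 0.1, 30.0]
contact_force: [-1.4, -2.8, 1.1]
gripper_width: 0.0565
time_s: 5.55
tcp_pos: [0.4221, 0.2942, 0.0292]
eef_rot: [179.8, 0.1, 30.0]
contact_force: [-4.2, -2.8, 9.5]
gripper_width: 0.0565
```

Counter contact confirmed: the vertical force went from -6 N to a positive reading. Opening and rising.

```bash
python3 -m handwheel '[0,0,0.1,0,0,0, 0,0,0.1,0,0,0, 0,0,0.1,0,0,0, 0,0,0.1,0,0,0]' 0 15
python3 -m handwheel '[0,0,4,0,0,0, 0,0,8,0,0,0, 0,0,12,0,0,0, 3,0.7,14.5,0,0,-0.13, 6,1.4,15,0,0,-0.26, 9,2.1,15,0,0,-0.39, 12.1,2.8,15,0,0,-0.52, 12.1,2.8,15,0,0,-0.52]'
python3 - <<'E'
from h import *
s=sensors.get_state(); print(s['tcp_pos'],s['eef_rot'],s['contact_force'])
save('wrist','w4.png'); json.dump({'tcp_pos':list(s['tcp_pos']),'eef_rot':list(s['eef_rot'])},open('pics/w4s.json','w'))
E
```

```text
time_s: 5.95
tcp_pos: [0.4224, 0.2944, 0.0303]
eef_rot: [179.8, 0.1, 30.0]
contact_force: [0.0, -0.5, 0.6]
gripper_width: 0.0827
time_s: 6.75
tcp_pos: [0.5463, 0.3228, 0.1792]
eef_rot: [179.8, 0.1, -0.1]
contact_force: [-0.4, -0.1, -0.8]
gripper_width: 0.0874
[0.54627707 0.32283848 0.17916884] [ 1.79802756e+02  6.86348487e-02 -8.92288587e-02] [-0.43630425 -0.13122112 -0.75371108]
```

View pics/w4.png

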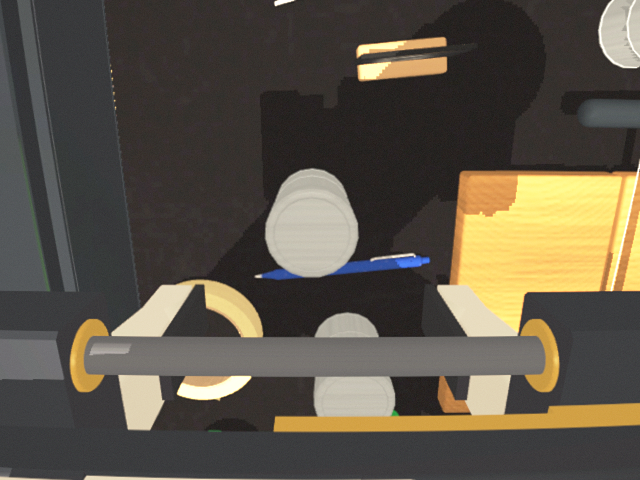

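Tin2's lid is centred at (311,231); tin1 is standing behind at (352,380). The pen passes just in front of tin2.

```bash
python3 - <<'E'
from h import *
np.set_printoptions(precision=4,suppress=True)
c=load('w4.png');s=json.load(open('pics/w4s.json'));T=wT(c,s)
print(atz(c,[(311,232),(266,232),(357,232),(640,32)],.084,T))
print('pen',atz(c,[(257,276),(429,261)],.005,T),'register',atz(c,[(112,80),(125,200)],0.0,T))
E
```

```text
[[0.5492 0.3243 0.084 ]
 [0.5493 0.3518 0.084 ]
 [0.5491 0.2962 0.084 ]
 [0.6654 0.1396 0.084 ]]
pen [[0.4875 0.3698 0.005 ]
 [0.5001 0.2279 0.005 ]] register [[0.6432 0.473  0.    ]
 [0.5514 0.4742 0.    ]]
```

```bash
python3 -m handwheel '[0.1,0.1,-4,0,0,0, 0.1,0.1,-8,0,0,0, 0.1,0.1,-11,0,0,0, 0.1,0.1,-13,0,0,0, 0.1,0.1,-14.5,0,0,0, 0.1,0.1,-15,0,0,0, 0.1,0.1,-15,0,0,0]' 0 15
python3 - <<'E'
from h import *
save('wrist','w5.png')
E
```

```text
time_s: 7.5
tcp_pos: [0.5449, 0.323, 0.0286]
eef_rot: [179.7, 0.2, 0.2]
contact_force: [-0.3, -0.7, 0.7]
gripper_width: 0.0875
```

View pics/w5.png

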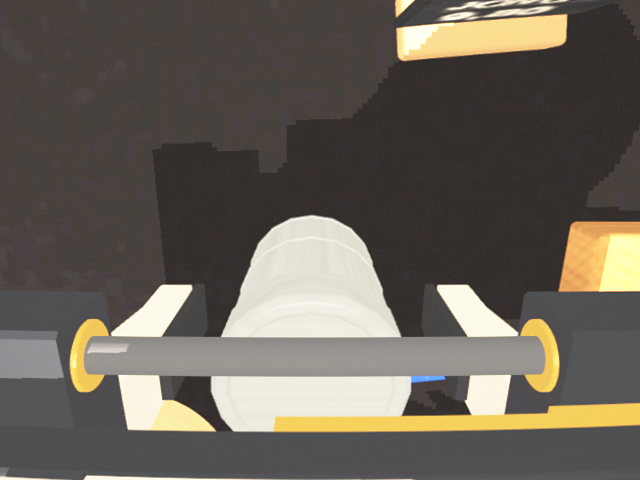

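Centred (lid at columns 212–408). Close, lift, weigh.

```bash
python3 -m handwheel '[0,0,0,0,0,0, 0,0,0,0,0,0, 0,0,0,0,0,0, 0,0,0,0,0,0, 0,0,0,0,0,0, 0,0,0,0,0,0]' 255 20
python3 -m handwheel '[0,0,1,0,0,0, 0,0,3,0,0,0, 0,0,6,0,0,0, 0,0,9,0,0,0, 0,0,12,0,0,0, 0,0,14,0,0,0, 0,0,15,0,0,0, 0,0,15,0,0,0]'
for i in 1 2 3 4; do python3 -m handwheel '[0,0,0,0,0,0]' | grep -E 'contact|tcp'; done
```

```text
time_s: 8.15
tcp_pos: [0.5456, 0.3237, 0.0298]
eef_rot: [179.8, 0.1, 0.2]
contact_force: [-2.0, 0.4, 3.5]
gripper_width: 0.0568
time_s: 8.95
tcp_pos: [0.5459, 0.324, 0.1812]
eef_rot: [179.9, 0.0, 0.2]
contact_force: [-0.9, 0.4, -3.4]
gripper_width: 0.0564
tcp_pos: [0.5452, 0.3235, 0.1799]
contact_force: [0.1, 0.9, -3.2]
tcp_pos: [0.5447, 0.323, 0.1786]
contact_force: [0.8, -0.3, -3.0]
tcp_pos: [0.5441, 0.3226, 0.1772]
contact_force: [0.9, -0.8, -1.9]
tcp_pos: [0.5438, 0.3223, 0.1761]
contact_force: [-0.1, 0.1, -3.0]
```

Tin2 reads about 2.9 N, so it is light. Carrying it over the cutter to the board.

```bash
python3 -m handwheel '[-0.2,-2,1,0,0,0, -0.6,-5.5,1,0,0,0, -1,-9.5,1,0,0,0, -1.4,-13.5,1,0,0,0, -1.8,-17.5,1,0,0,0, -2.2,-21.5,1,0,0,0, -2.6,-25.5,1,0,0,0, -3,-29.5,1,0,0,0]'
python3 -m handwheel '[-0.4,-4,0.5,0,0,0, -0.8,-8,0.5,0,0,0, -1.2,-12,0.5,0,0,0, -1.6,-16,0.5,0,0,0, -2,-20,0.5,0,0,0, -2.4,-24,0.5,0,0,0, -2.8,-28,0.5,0,0,0, -3.2,-32,0.5,0,0,0]'
```

```text
time_s: 10.15
tcp_pos: [0.513, 0.0253, 0.1864]
eef_rot: [179.6, 0.4, 0.1]
contact_force: [0.7, -0.1, -2.3]
gripper_width: 0.0566
time_s: 10.95
tcp_pos: [0.4801, -0.2966, 0.1916]
eef_rot: [179.6, 0.4, 0.1]
contact_force: [0.3, 1.3, -1.9]
gripper_width: 0.0569
```

```bash
python3 -m handwheel '[0,-4,0,0,0,0, 0,-8,-1,0,0,0, 0,-11,-3,0,0,0, 0,-12.3,-6,0,0,0, 0,-12.3,-9,0,0,0, 0,-12.3,-11.5,0,0,0, 0,-12.3,-13,0,0,0, 0,-12.3,-13.5,0,0,0]'
python3 -m handwheel '[0,0,0,0,0,0, 0,0,0,0,0,0]'
python3 - <<'E'
from h import *
save('wrist','w6.png');save('scene','sc6.png')
E
```

```text
time_s: 11.75
tcp_pos: [0.4783, -0.4192, 0.0545]
eef_rot: [179.7, 0.6, 0.1]
contact_force: [-0.8, 0.7, -2.2]
gripper_width: 0.0569
time_s: 11.95
tcp_pos: [0.4785, -0.4195, 0.0552]
eef_rot: [179.7, 0.5, 0.1]
contact_force: [-0.1, -0.0, -2.5]
gripper_width: 0.0568
```

View pics/w6.png

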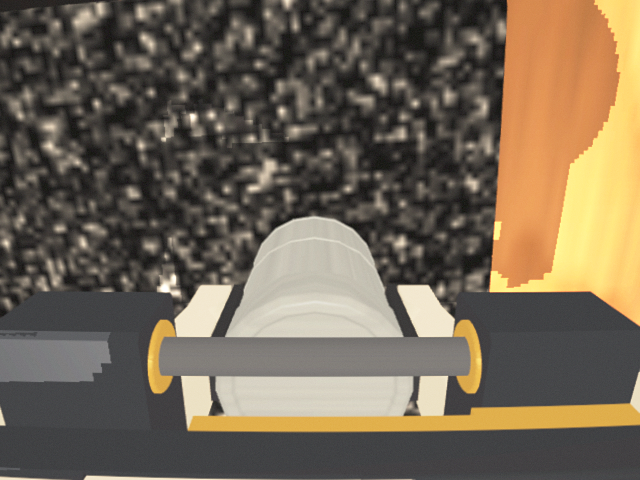

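View pics/sc6.png

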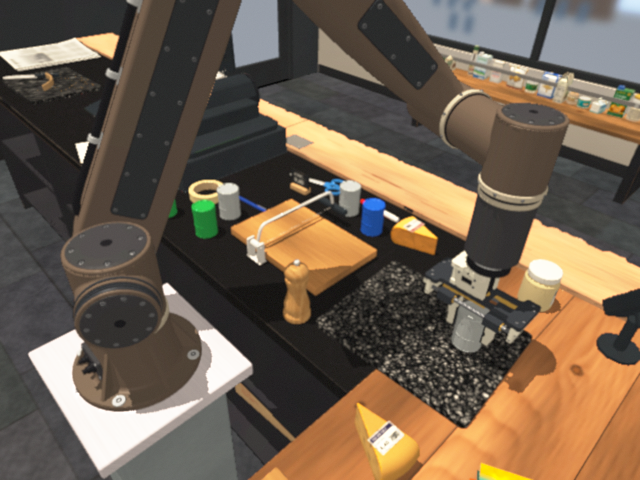

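Tin2 is over the board at (465,330) in the scene view and well inside the edges. Lowering to contact.

```bash
python3 -m handwheel '[0,0,-0.4,0,0,0, 0,0,-0.7,0,0,0, 0,0,-0.8,0,0,0]'
python3 -m handwheel '[0,0,-0.2,0,0,0, 0,0,-0.2,0,0,0]'
```

```text
time_s: 12.35
tcp_pos: [0.4789, -0.4195, 0.0476]
eef_rot: [179.7, 0.5, 0.1]
contact_force: [0.3, -0.5, -2.0]
gripper_width: 0.057
time_s: 12.55
tcp_pos: [0.4787, -0.4193, 0.0451]
eef_rot: [179.7, 0.5, 0.1]
contact_force: [0.4, 0.4, -3.2]
gripper_width: 0.057
```

```bash
python3 -m handwheel '[0,0,-0.1,0,0,0, 0,0,-0.1,0,0,0]'
python3 -m handwheel '[0,0,-0.1,0,0,0, 0,0,-0.1,0,0,0]'
```

```text
time_s: 12.75
tcp_pos: [0.4787, -0.4194, 0.0441]
eef_rot: [179.7, 0.5, 0.1]
contact_force: [-0.9, 0.3, -2.2]
gripper_width: 0.0567
time_s: 12.95
tcp_pos: [0.4787, -0.4194, 0.044]
eef_rot: [179.7, 0.5, 0.1]
contact_force: [-2.8, 1.8, 4.2]
gripper_width: 0.0571
```

```bash
python3 -m handwheel '[0,0,0,0,0,0, 0,0,0,0,0,0, 0,0,0,0,0,0, 0,0,0,0,0,0, 0,0,0,0,0,0]' 0 15
python3 -m handwheel '[0,0,3,0,0,0, 0,0,7,0,0,0, 0,0,11,0,0,0, 0,0,14,0,0,0, 1,3,15,0,0,0, 2.5,7,15,0,0,0, 4,11,15,0,0,0, 4,11,15,0,0,0]'
python3 - <<'E'
from h import *
save('scene','sc7.png');save('side','si7.png');print(sensors.get_state()['tcp_pos'])
E
```

```text
time_s: 13.45
tcp_pos: [0.4788, -0.4195, 0.0439]
eef_rot: [179.7, 0.5, 0.1]
contact_force: [-0.1, 0.5, -0.4]
gripper_width: 0.0865
time_s: 14.25
tcp_pos: [0.5203, -0.3059, 0.1943]
eef_rot: [179.7, 0.4, 0.3]
contact_force: [-0.1, -1.2, 0.0]
gripper_width: 0.0876
[ 0.51921247 -0.30848225  0.19405261]
```

View pics/si7.png

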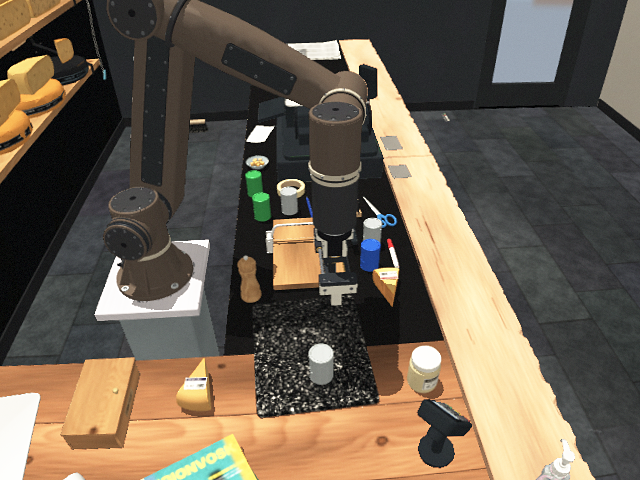

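Tin2 stands upright on the board at (321,364). Now to tin3.

```bash
python3 -m handwheel '[1.9,4.5,0,0,0,0, 3.8,9,0,0,0,0, 5.7,13.5,0,0,0,0, 7.6,18,0,0,0,0, 9.5,22.5,0,0,0,0, 11.5,27,0,0,0,0, 13.5,31.5,0,0,0,0, 15,36,0,0,0,0]'
python3 - <<'E'
from h import *
s=sensors.get_state(); print(s['tcp_pos'],s['eef_rot'],s['contact_force'])
save('wrist','w8.png'); json.dump({'tcp_pos':list(s['tcp_pos']),'eef_rot':list(s['eef_rot'])},open('pics/w8s.json','w'))
E
```

```text
time_s: 15.15
tcp_pos: [0.6702, 0.0521, 0.1938]
eef_rot: [179.6, 0.5, 0.2]
contact_force: [0.3, 0.2, -0.0]
gripper_width: 0.0876
[0.67021225 0.05212406 0.19376251] [179.63289094   0.47841163   0.18819091] [ 0.27168377  0.20252559 -0.04925326]
```

View pics/w8.png

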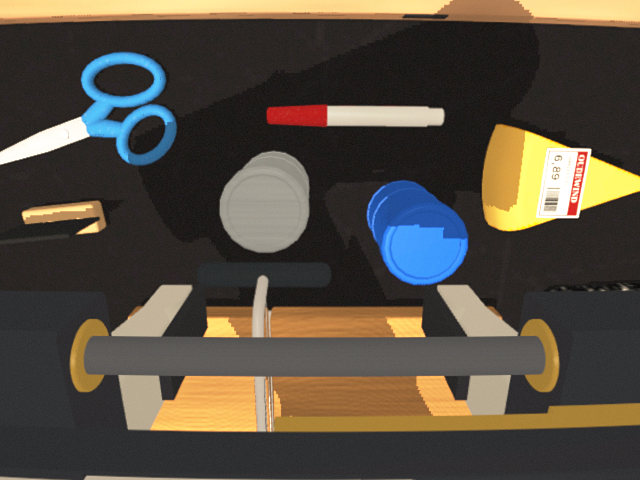

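Tin3's lid is centred at (264,208), the blue tin's at (425,243), and the handle bar runs along y from (198,274) to (330,274).

```bash
python3 - <<'E'
from h import *
np.set_printoptions(precision=4,suppress=True)
c=load('w8.png');s=json.load(open('pics/w8s.json'));T=wT(c,s)
print(atz(c,[(264,208),(425,243),(220,208),(309,208)],.084,T)); print('blue base', atz(c,[(397,205)],.0,T),'tin base',atz(c,[(275,188)],0.,T))
print('handle',atz(c,[(198,265),(330,265),(264,262)],.08,T),atz(c,[(198,265),(330,265),(264,262)],.05,T),'price',atz(c,[(105,230)],.02,T))
E
```

```text
[[ 0.6839  0.0832  0.084 ]
 [ 0.6604 -0.0212  0.084 ]
 [ 0.684   0.1112  0.084 ]
 [ 0.6839  0.0546  0.084 ]]
blue base [[ 0.6656 -0.0184  0.    ]] tin base [[0.6799 0.0832 0.    ]]
handle [[0.6435 0.1295 0.08  ]
 [0.6435 0.0406 0.08  ]
 [0.6457 0.0849 0.08  ]] [[0.6316 0.138  0.05  ]
 [0.6317 0.0393 0.05  ]
 [0.6341 0.0884 0.05  ]] price [[0.6499 0.2201 0.02  ]]
```

```bash
python3 -m handwheel '[1.4,3.1,-1,0,0,0, 1.4,3.1,-5,0,0,0, 1.4,3.1,-8,0,0,0, 1.4,3.1,-10,0,0,0, 1.4,3.1,-10,0,0,0]' 0 15
python3 - <<'E'
from h import *
save('wrist','w9.png')
E
```

```text
time_s: 15.7
tcp_pos: [0.6842, 0.0871, 0.0891]
eef_rot: [179.6, 0.8, 0.3]
contact_force: [0.0, -0.0, 0.3]
gripper_width: 0.0877
```

View pics/w9.png

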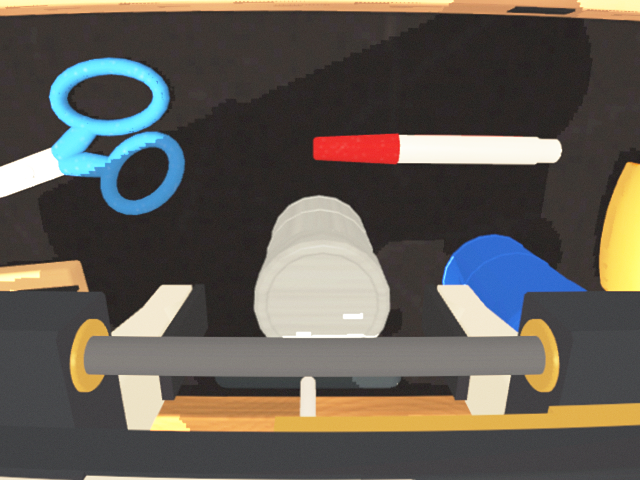

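```bash
python3 -m handwheel '[0,-0.35,-1,0.006,-0.012,0, 0,-0.35,-2.5,0.006,-0.012,0, 0,-0.35,-4,0.006,-0.012,0, 0,-0.35,-5.2,0.006,-0.012,0, 0,-0.35,-5.6,0.006,-0.012,0, 0,-0.35,-5.6,0.006,-0.012,0]' 0 15
python3 -m handwheel '[0,0,0,0,0,0, 0,0,0,0,0,0, 0,0,0,0,0,0, 0,0,0,0,0,0, 0,0,0,0,0,0, 0,0,0,0,0,0]' 255 20
```

```text
time_s: 16.35
tcp_pos: [0.6853, 0.0839, 0.0346]
eef_rot: [179.9, -0.0, 0.3]
contact_force: [0.8, 0.2, -0.2]
gripper_width: 0.0879
time_s: 16.95
tcp_pos: [0.6855, 0.0839, 0.0349]
eef_rot: [179.9, -0.0, 0.3]
contact_force: [-0.8, -1.2, 2.4]
gripper_width: 0.0575
```

```bash
python3 -m handwheel '[0,0,1,0,0,0, 0,0,2,0,0,0, 0,0,3.5,0,0,0, 0,0,5,0,0,0, 0,0,5,0,0,0, 0,0,5,0,0,0]'
for i in 1 2 3 4; do python3 -m handwheel '[0,0,0,0,0,0]' | grep -E 'contact|width'; done
python3 - <<'E'
from h import *
save('wrist','w10.png')
E
```

```text
time_s: 17.55
tcp_pos: [0.6857, 0.0841, 0.0858]
eef_rot: [179.9, -0.1, 0.3]
contact_force: [-0.3, -0.9, -1.9]
gripper_width: 0.0571
contact_force: [-0.0, -0.1, -2.8]
gripper_width: 0.0569
contact_force: [-1.2, 0.2, -2.1]
gripper_width: 0.0567
contact_force: [0.3, 1.5, -1.8]
gripper_width: 0.057
contact_force: [0.3, -0.0, -1.5]
gripper_width: 0.057
```

View pics/w10.png

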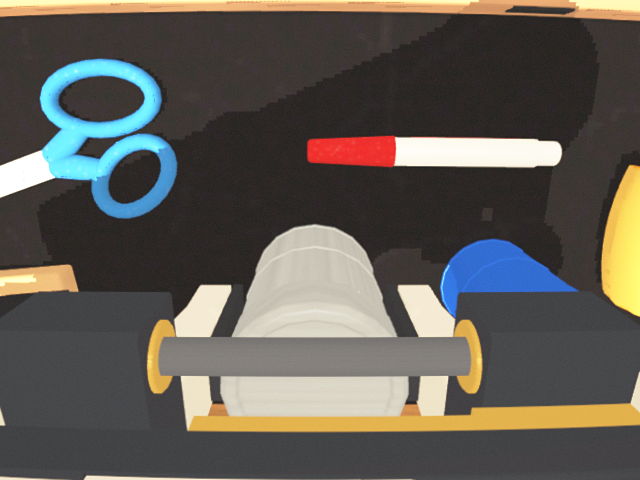

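About 2 N and held straight, so it is light. Tin1 (5.8 N) is the heavy one. Raising tin3 and carrying it to the board.

```bash
python3 -m handwheel '[0,0,3,0,0,0, 0,0,7,0,0,0, 0,0,10.5,0,0,0, -1.8,-3,11.5,0,0,0, -3.8,-6.2,11.5,0,0,0, -5.8,-9.4,11.5,0,0,0, -7.8,-12.7,11.5,0,0,0, -9.8,-16,11.5,0,0,0]'
python3 -m handwheel '[-2,-3.3,0,0,0,0, -4,-6.6,0,0,0,0, -6,-9.9,0,0,0,0, -8,-13.2,0,0,0,0, -10,-16.5,-1,0,0,0, -10.7,-17.4,-4,0,0,0, -10.7,-17.4,-7,0,0,0, -10.7,-17.4,-9,0,0,0]'
```

```text
time_s: 18.8
tcp_pos: [0.585, -0.0774, 0.1983]
eef_rot: [179.9, 0.1, 0.3]
contact_force: [0.3, -0.3, -1.8]
gripper_width: 0.0567
time_s: 19.6
tcp_pos: [0.4766, -0.2518, 0.1066]
eef_rot: [179.9, 0.2, 0.2]
contact_force: [1.8, -0.1, -2.5]
gripper_width: 0.057
```

```bash
python3 -m handwheel '[0,0,-2,0,0,0, 0,0,-3.7,0,0,0, 0,0,-4.8,0,0,0, 0,0,-5.2,0,0,0, 0,0,-5.2,0,0,0]'
python3 -m handwheel '[0,0,-0.3,0,0,0, 0,0,-0.3,0,0,0]'
python3 -m handwheel '[0,0,-0.1,0,0,0, 0,0,-0.1,0,0,0]'
```

```text
time_s: 20.1
tcp_pos: [0.4766, -0.2519, 0.0545]
eef_rot: [179.9, 0.2, 0.2]
contact_force: [-0.2, -0.9, -1.4]
gripper_width: 0.0568
time_s: 20.3
tcp_pos: [0.477, -0.2519, 0.0519]
eef_rot: [179.9, 0.2, 0.2]
contact_force: [-0.5, 0.0, -1.4]
gripper_width: 0.0572
time_s: 20.5
tcp_pos: [0.4773, -0.2519, 0.0513]
eef_rot: [179.9, 0.1, 0.2]
contact_force: [0.1, -0.2, -1.9]
gripper_width: 0.057
```

```bash
python3 -m handwheel '[0,0,-0.15,0,0,0, 0,0,-0.15,0,0,0]'
python3 -m handwheel '[0,0,-0.1,0,0,0, 0,0,-0.1,0,0,0]'
python3 -m handwheel '[0,0,-0.1,0,0,0, 0,0,-0.1,0,0,0]'
```

```text
time_s: 20.7
tcp_pos: [0.4772, -0.2519, 0.0498]
eef_rot: [179.9, 0.1, 0.2]
contact_force: [-0.1, 0.5, -2.6]
gripper_width: 0.0572
time_s: 20.9
tcp_pos: [0.4773, -0.2519, 0.0489]
eef_rot: [179.9, 0.1, 0.2]
contact_force: [-0.7, -0.2, 1.2]
gripper_width: 0.0568
time_s: 21.1
tcp_pos: [0.4774, -0.252, 0.0489]
eef_rot: [179.9, 0.1, 0.3]
contact_force: [-2.7, 2.8, 8.4]
gripper_width: 0.0571
```

Contact. Releasing, rising and looking.

```bash
python3 -m handwheel '[0,0,0.05,0,0,0, 0,0,0.05,0,0,0, 0,0,0.05,0,0,0, 0,0,0.05,0,0,0, 0,0,0.05,0,0,0]' 0 15
python3 -m handwheel '[0,0,3,0,0,0, 0,0,7,0,0,0, 0,0,11,0,0,0, 0,0,14,0,0,0, 0,3,15,0,0,0, 0,7,15,0,0,0, 0,11,15,0,0,0, -0.5,15,15,0,0,0]'
python3 -m handwheel '[-0.5,4,0,0,0,0.08, -1,8,0,0,0,0.16, -1.5,12.5,0,0,0,0.24, -2,17,0,0,0,0.32, -3,21.5,0,0,0,0.4, -4,26,0,0,0,0.46, -4.5,30,0,0,0,0.52, -5,33,0,0,0,0.52]'
python3 - <<'E'
from h import *
s=sensors.get_state(); print(s['tcp_pos'],s['eef_rot'],s['contact_force'])
save('wrist','w11.png'); save('side','si11.png');save('scene','sc11.png'); json.dump({'tcp_pos':list(s['tcp_pos']),'eef_rot':list(s['eef_rot'])},open('pics/w11s.json','w'))
E
```

```text
time_s: 21.6
tcp_pos: [0.4773, -0.252, 0.0492]
eef_rot: [179.9, 0.1, 0.3]
contact_force: [0.2, -0.4, 0.3]
gripper_width: 0.0868
time_s: 22.4
tcp_pos: [0.4724, -0.1007, 0.1993]
eef_rot: [179.9, 0.1, 0.2]
contact_force: [-0.1, 0.3, -0.9]
gripper_width: 0.0876
time_s: 23.2
tcp_pos: [0.4218, 0.2317, 0.1995]
eef_rot: [179.9, 0.0, 30.2]
contact_force: [0.2, -0.4, 0.0]
gripper_width: 0.0876
[0.42179936 0.23167252 0.19945826] [1.79901025e+02 3.83674262e-02 3.02195980e+01] [ 0.20767675 -0.40494609  0.03098122]
```

View pics/w11.png

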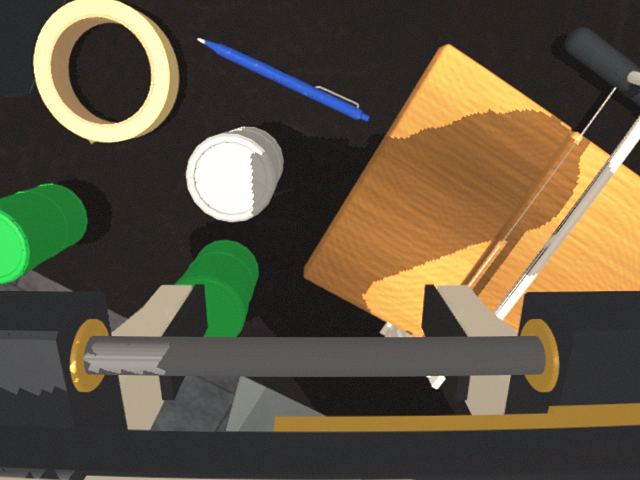

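View pics/si11.png

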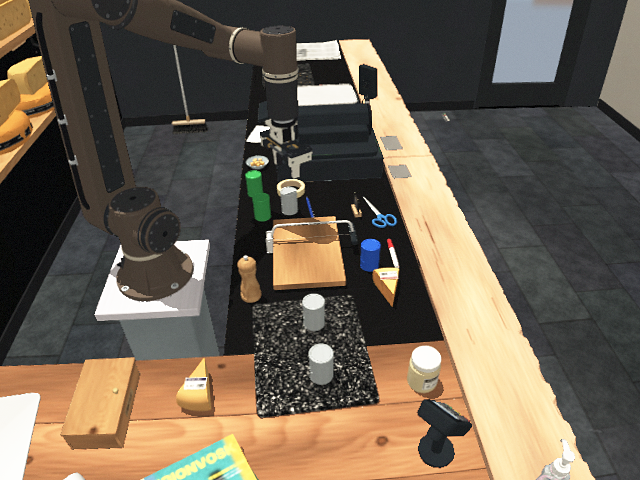

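View pics/sc11.png

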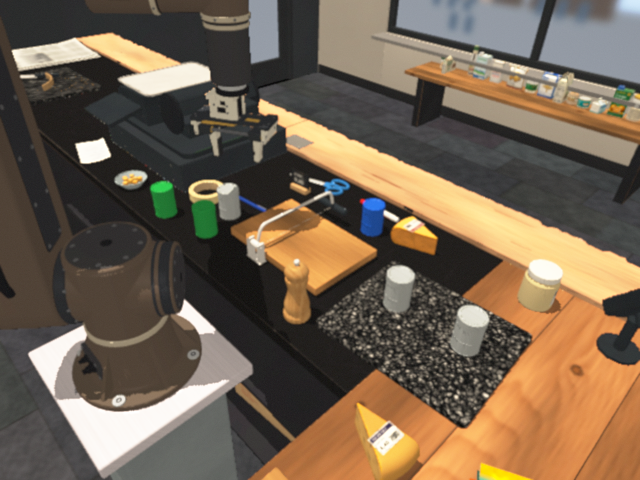

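Both light tins stand upright and inside the edges of the board (side view (314,313) and (321,364)). Tin1 still stands with its lid near (228,177) in the wrist view.

```bash
python3 - <<'E'
from h import *
np.set_printoptions(precision=4,suppress=True)
c=load('w11.png');s=json.load(open('pics/w11s.json'));T=wT(c,s)
print(atz(c,[(228,180),(187,180),(268,180)],.084,T))
b=load('side0.png');a=load('scene0.png')
print(atz(b,[(314,302),(321,353)],.098),atz(a,[(399,274),(470,316)],.098))
E
```

```text
[[0.4216 0.2946 0.084 ]
 [0.4085 0.3175 0.084 ]
 [0.4344 0.2725 0.084 ]]
[[ 0.4765 -0.259   0.098 ]
 [ 0.4816 -0.4222  0.098 ]] [[ 0.4708 -0.2495  0.098 ]
 [ 0.4741 -0.4161  0.098 ]]
```

```bash
python3 -m handwheel '[0,3.3,0,0,0,0, 0,6.3,-1,0,0,0, 0,6.3,-5,0,0,0, 0,6.3,-9,0,0,0, 0,6.3,-12.5,0,0,0, 0,6.3,-15.5,0,0,0, 0,6.3,-17,0,0,0, 0,6.3,-17,0,0,0]' 0 15
python3 -m handwheel '[0,0,0,0,0,0, 0,0,0,0,0,0, 0,0,0,0,0,0, 0,0,0,0,0,0, 0,0,0,0,0,0, 0,0,0,0,0,0]' 255 30
```

```text
time_s: 24.15
tcp_pos: [0.4211, 0.2914, 0.0268]
eef_rot: [179.8, 0.4, 30.1]
contact_force: [1.2, -0.7, 0.8]
gripper_width: 0.0875
time_s: 24.75
tcp_pos: [0.4215, 0.2923, 0.0277]
eef_rot: [179.8, 0.3, 30.1]
contact_force: [-1.6, 1.4, 5.5]
gripper_width: 0.0565
```

```bash
python3 -m handwheel '[0,0,1,0,0,0, 0,0,3,0,0,0, 0,0,6,0,0,0, 0,0,9,0,0,0, 0,0,12,0,0,0, 0,0,14,0,0,0, 0,0,15,0,0,0, 0,0,15,0,0,0]'
python3 -m handwheel '[0,0,0.1,0,0,0, 0,0,0.1,0,0,0, 0,0,0.1,0,0,0, 0,0,0.1,0,0,0, 0,0,0.1,0,0,0, 0,0,0.1,0,0,0]'
python3 - <<'E'
from h import *
s=sensors.get_state(); print(s['tcp_pos'],s['eef_rot'],s['contact_force'],s['qd'])
save('wrist','w12.png'); save('side','si12.png')
E
```

```text
time_s: 25.55
tcp_pos: [0.4215, 0.2923, 0.1785]
eef_rot: [179.9, 0.2, 30.1]
contact_force: [0.2, -0.3, -6.7]
gripper_width: 0.0566
time_s: 26.15
tcp_pos: [0.4214, 0.2922, 0.1793]
eef_rot: [179.9, 0.2, 30.1]
contact_force: [0.7, 0.1, -5.9]
gripper_width: 0.0563
[0.42143763 0.2922413  0.1792788 ] [179.85110687   0.21993225  30.10108004] [ 0.67351554  0.05804024 -5.92905491] [-0.0118065  -0.28921743  0.15520431  0.10141558 -0.07278546  0.01361267]
```

View pics/w12.png

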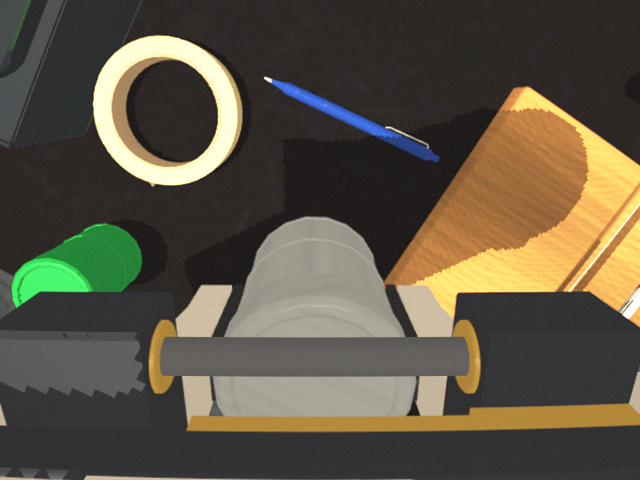

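View pics/si12.png

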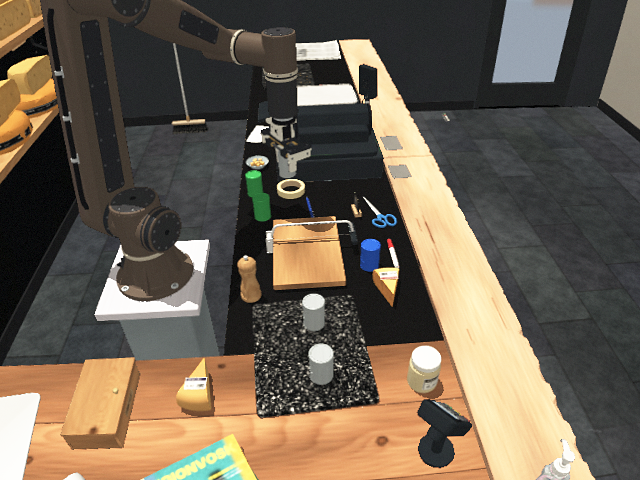

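The heavy tin is held upright at (287,163) in the side view with about 6 N of load, its underside about 15 cm up. The two light tins stand on the board, and the tape, pen, price card and cheese are unmoved. Handing in.

```bash
python3 -c "
from plant import r
print(r.close_job())"
```

```text
the job is handed in; nothing more can be done
None
```

I lifted all three tins. The one nearest the tape roll read about 5.8 N (0.57–0.6 kg), and the other two read about 2.9 N and 2 N. I set the two lighter tins down on the board at about (0.48, -0.42) and (0.48, -0.25), releasing each only once the force showed contact. The heavy tin is now held in the gripper at 30 N.

- **Last checks (job clock 26 s of 72 s):**
  - The heavy tin hangs upright and nearly still with 5.9 N of load. Its underside is about 15 cm above the counter and it touches nothing else.
  - Both light tins stand upright and well inside the board's edges.
  - The tape roll, pen, price card and cheese look unmoved in the pictures.
- **Disagreements, none of which affected the result:**
  - The fixed and wrist cameras differed by up to 8 mm on positions. I corrected for this with a close wrist view before first gripping each tin.
  - I gripped the second light tin about 5 mm higher than the others, possibly touching its lid rim, since the opening read 57 mm rather than 56.5 mm. It still hung straight.
  - Setting the tins down pressed them with about 4–10 N for a moment before release.

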